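# Lay out overhauled bicycle parts on their outlined pads

## Task

Put the four loose bicycle parts away on the plywood pads: the large bearing, the small bearing, the rectangular clamp faceplate and the brake shoe each belong on the pad printed with their own shape and size, lying flat as they lie now, centred within the black outline, the faceplate and the brake shoe turned to lie along theirs. Set each one down rather than dropping it, and do not push or knock over the spray can or the grease jar.

Things in the scene. Friction and masses are not known exactly. Their poses are not given: they have to be found in the camera images.
- big_bearing: Large sealed wheel bearing: steel disc lying flat, 64 mm outside diameter, 16 mm tall, with a dark bore and seal ring on top (to the fingers it is a plain solid disc). Origin: centre of its underside, z up along the axis. Loose on the bench.
- small_bearing: Small sealed wheel bearing, made like the large one: steel disc lying flat, 40 mm outside diameter, 14 mm tall. Origin: centre of its underside, z up along the axis. Loose on the bench.
- faceplate: Handlebar clamp faceplate: flat aluminium block lying flat, 64 mm long along its x axis, 44 mm wide along y, 18 mm tall, with four black bolt heads (1 mm proud) near the corners of its top. Looks the same turned half round. Origin: centre of its underside, z up. Loose on the bench.
- brake_shoe: Bicycle brake shoe lying on its rubber face: a long bar with rounded ends, 84 mm long along its x axis, 20 mm wide along y, 16 mm tall, black below and aluminium above, with a thin steel stud (7 mm diameter, on a 13 mm boss) standing up from its middle to 35 mm above the underside. The two ends are alike. Origin: centre of its underside, z up. Loose on the bench.
- big_round_pad: Fixed flat square plywood pad, 104 x 104 mm, 4 mm thick, on the bench. Origin: centre of its underside, z up; the top is at z = +4 mm. The print is flat and centred on the pad: a black disc 74 mm in diameter with a pale middle spot, for the large bearing.
- small_round_pad: Fixed flat square plywood pad, 104 x 104 mm, 4 mm thick, on the bench. Origin: centre of its underside, z up; the top is at z = +4 mm. The print is flat and centred on the pad: a black disc 50 mm in diameter with a pale middle spot, for the small bearing.
- oblong_pad: Fixed flat square plywood pad, 104 x 104 mm, 4 mm thick, on the bench. Origin: centre of its underside, z up; the top is at z = +4 mm. The print is flat and centred on the pad: a black rectangle 74 mm long along the pad's x axis and 54 mm wide, for the faceplate.
- long_pad: Fixed flat square plywood pad, 104 x 104 mm, 4 mm thick, on the bench. Origin: centre of its underside, z up; the top is at z = +4 mm. The print is flat and centred on the pad: a black bar with rounded ends, 94 mm long along the pad's x axis and 30 mm wide, for the brake shoe.
- spray_can: Bystander: upright dark spray can, 52 mm diameter, 150 mm tall, standing loose to the robot's left of the pads. Origin: centre of its underside.
- grease_jar: Bystander: upright grey jar, 70 mm diameter, 60 mm tall, standing loose to the robot's right of the pads. Origin: centre of its underside.
There are look-alikes about, which are no part of the job. Leave any red look-alike of the faceplate alone. What is shaped like the big_bearing but red is not meant.

How it is judged:
By the outcome, as a careful person would: the job done as asked, in the order asked, and still so for the second after the job is handed in, with the robot touching nothing.
It also fails if it takes over 102 s, if anything falls off the work surface, if the arm or the gripper's body presses on something with over 40 N, if the wrist force passes 120 N, or if a joint passes its speed limit or range.

## Robot

A 7-joint arm with a two-finger parallel gripper is mounted at the origin on the work surface. World frame = base frame: x ahead of the robot, y to its left, z up, the work surface at z = 0. Lengths are in m, angles in rad, forces in N, time in s.
With the tool pointing down it reaches from about 0.425 to 0.925 m from the base axis. Payload 6.8 kg.
Tool frame: the origin (TCP) lies at the very end of the fingers, on their centre line; the grasp point (between the pads) lies 19 mm behind it; z points along the fingers, y is the line along which they close (so a half turn about z gives the same grasp; the last joint's range is limited). The gripper opens to 85 mm and grips with 20 to 120 N. Pads are 22 mm wide; open, the fingers measure 114 mm over their backs; the gripper's body (76 mm by 85 mm) begins 54 mm behind the grasp point. The pads swing forward as they close: fully open they stand 13 mm farther back than shut.
Start: joints at [1.089, 0.477, 0.022, 1.555, -0.011, 1.109, -0.083], TCP at [0.246, -0.628, 0.231] pointing down, gripper open.
Joint ranges: [-2.96, 2.96], [-0.34, 2.1], [-1.41, 1.46], [0.24, 2.44], [-1.37, 4.51], [0.17, 1.92], [-2.96, 2.96]. Speed limits (rad/s): [2.39, 2.39, 3.14, 3.14, 3.14, 3.14, 3.14].

## Interface

Orientations are given as a rotation vector (axis times angle).
In Python, from bench import get_obs, grab_frame, hand_in gives the robot as it stands.
- The arm moves only by the tool drive_tool, never from a script. Its argument "rows" is a list of rows, each an object with "offset": the shift along the tool's x, y, z as a fraction of full scale, a list of three; "rotation": the turn, a rotation vector about the tool's x, y, z as a fraction of full scale, a list of three; "claw": the opening, from 0 (shut) to 1 (fully open). In form: [{"offset": [tx, ty, tz], "rotation": [wx, wy, wz], "claw": claw}, ...]. A call has 1 to 20 rows; each row is the pose to reach, as a shift and turn from the pose commanded when the call began, along the tool's axes at that moment; what a row does not reach only later rows make up. Full scale, the value 1, is 0.15 m for a shift and 2 rad for a turn. A row lasts 1/12 s, in which the tool goes at most 41.7 mm and 7.16 degrees, less where a joint would pass 70% of its speed; a pose out of reach is approached as far as the arm can. A call with a number of a shift or a turn outside -1 to 1 is refused whole. A call with a gripper value outside its range is refused whole. The fingers move at their own pace and stop on an object; "force" is the grip in N (left out, the last holds). Time passes only in rows, so rows that repeat a pose let the fingers close. It gives the time, the measured TCP pose, the force, the opening and the grip force at its end, in the units of the state.
- get_obs(): the state, without advancing time (a new reading comes with each control period).
- grab_frame(name): name is "scene" or "top"; returns a dict with "frame" (480x640x3 uint8, red, green, blue), "z_map" (480x640 float32, m along the optical axis (not along the pixel's ray), 0 where there is no reading), "vfov" (degrees; the focal length in pixels is half the picture's height over the tangent of half this angle, whatever the lens; pixels are square), "cx", "cy" (the principal point, pixels), "R" (3x3) and "t" (3): a world point X has camera coordinates R X + t. Camera axes: x right, y down, z forward; pixel columns grow to the right and rows downward; lengths in m; the calibration is good to about 2 mm. A picture is of the moment at which its call begins.
- hand_in(): hands the job in; it is judged then, once.
The state is a dict: "clock": time; "joints": joint angles; "qvel": joint speeds; "tau": joint torques, N m; "tcp_pos": TCP position; "orientation": TCP orientation; "contact_force": force on the tool from outside, world axes, zero at the start; "moment": the same for the moment, N m; "grip_width": finger opening in m; "gripper_force": force on a finger pad.
Only numpy, scipy, OpenCV 4.12 (cv2) and the standard library are available. Lean on these libraries where they do the work, as an engineer would, in place of code of your own. Each camera call takes 0.05 s, during which the arm holds its last target. There are 200 camera calls.

## Working session

There is one attempt and no reset: what is moved stays moved. The work goes in short steps, Python scripts to look and compute and a tool call to move; the robot and the scene stay as the last step left them, time stands still between calls to the robot, and variables do not carry over. Pictures are saved under pics/ and viewed, at most 14 in all, crops included, and the job is handed in when it is done.

Besides the shell and the picture viewer there is one more tool, called as name(argument=value, ...) on one line, values as JSON. drive_tool: Moves the arm, as the interface text tells. Its arguments: {"type":"object","properties":{"rows":{"type":"array","items":{"type":"object","properties":{"offset":{"type":"array","items":{"type":"number"}},"rotation":{"type":"array","items":{"type":"number"}},"claw":{"type":"number"}}}},"force":{"type":"number"}},"required":["rows"]}

```bash
ls; mkdir -p pics; python3 - <<'E'
from bench import *
import cv2,numpy as np
for n in ("top","scene"):
    f=grab_frame(n); cv2.imwrite(f"pics/{n}0.png",f["frame"][:,:,::-1]); np.savez(f"{n}0.npz",**f)
    print(n,f["vfov"],f["cx"],f["cy"],f["R"].round(3).tolist(),f["t"])
print(get_obs())
E
```

```text
pics
top 50.01069542067921 315.17832344530814 247.3325174079135 [[-0.01, -1.0, 0.007], [-0.987, 0.009, -0.163], [0.163, -0.008, -0.987]] [0.00455179 0.55025921 1.14038907]
scene 54.916539113226825 326.55230336092166 234.04761485144675 [[-0.815, 0.579, -0.012], [0.433, 0.595, -0.677], [-0.385, -0.557, -0.736]] [ 0.43587588 -0.22283913  1.35392773]
{'clock': 0.1, 'joints': array([ 1.08889385,  0.47772318,  0.02236545,  1.55635578, -0.01150104,
        1.1093044 , -0.08307449]), 'qvel': array([-8.51796841e-04, -1.91739718e-05, -1.02403802e-04, -2.04262236e-03,
       -5.58944137e-04,  1.45788737e-03,  1.41795372e-03]), 'tau': array([ 4.00024146e-03, -5.97759354e+01,  1.61338694e+00, -2.81956118e+01,
        1.27910654e-02,  5.01052142e-03, -1.26200712e-05]), 'tcp_pos': array([ 0.2462615 , -0.62789664,  0.23041818]), 'orientation': array([-3.08529773e+00, -5.83495211e-01,  6.84981292e-04]), 'contact_force': array([ 0.49636059, -0.01971024, -0.60617424]), 'moment': array([ 0.01126496, -0.01525295,  0.00964357]), 'gripper_force': 0.0, 'grip_width': 0.08508907911125876}
```

View pics/top0.png

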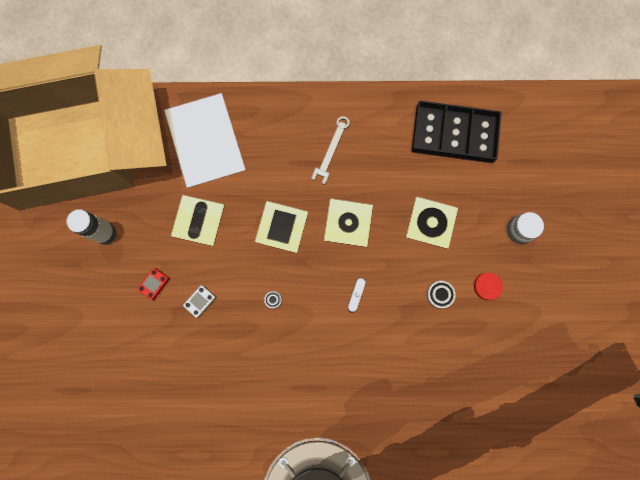

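View pics/scene0.png

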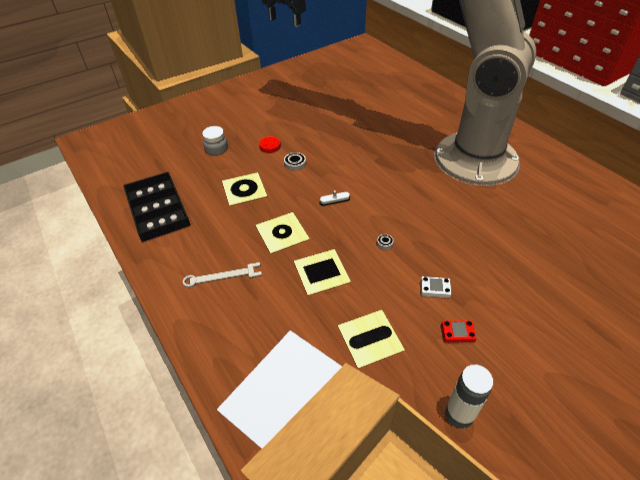

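The top view shows these candidates:
- **Faceplate:** the silver block at (200,301) fits. The red one at (153,284) is the look-alike.
- **Large bearing:** the steel ring at (441,294) fits, and the red disc at (489,286) does not. The small steel ring at (272,299) is the small bearing.
- **Brake shoe:** the bar at (357,295).
- **Pads:** long (198,220), oblong (282,227), small round (349,222), big round (432,222).

Next I'll fit models in both views and make one enlarged crop to confirm.

```bash
cat > fit.py <<'E'
import cv2,numpy as np
from scipy.optimize import minimize
S=8
def proj(f,X):
    c=X@f["R"].T+f["t"]; F=240/np.tan(np.radians(float(f["vfov"]))/2)
    return np.c_[F*c[:,0]/c[:,2]+f["cx"],F*c[:,1]/c[:,2]+f["cy"]]
def cyl(d,z0,z1):
    a=np.linspace(0,2*np.pi,40,endpoint=False); p=np.c_[np.cos(a),np.sin(a)]*d/2
    return np.vstack([np.c_[p,0*a+z] for z in (z0,z1)])
def box(l,w,z0,z1): return np.array([[x,y,z] for x in(-l/2,l/2) for y in(-w/2,w/2) for z in(z0,z1)])
def bar(l,w,z0,z1):
    c=cyl(w,z0,z1); return np.vstack([c+[(l-w)/2,0,0],c-[(l-w)/2,0,0]])
M=dict(big_bearing=[cyl(.064,0,.016)],small_bearing=[cyl(.04,0,.014)],faceplate=[box(.064,.044,0,.018)],
 brake_shoe=[bar(.084,.02,0,.016),cyl(.013,.016,.02),cyl(.007,.016,.035)],
 pad=[box(.104,.104,0,.004)])
def mask(f,kind,x,y,r=60):
    "observed silhouette round the pixel x,y"
    im=np.ascontiguousarray(f["frame"][:,:,::-1]); h=cv2.cvtColor(im,cv2.COLOR_BGR2HSV).astype(int)
    H,Sa,V=h[...,0],h[...,1],h[...,2]
    m=((H>20)&(H<45)&(V>140)&(Sa>40)) if kind=="pad" else (Sa<100)
    m=cv2.morphologyEx(m.astype(np.uint8),cv2.MORPH_CLOSE,np.ones((3,3)))
    cs,_=cv2.findContours(m,cv2.RETR_EXTERNAL,cv2.CHAIN_APPROX_NONE)
    cs=[c for c in cs if cv2.contourArea(c)>40]
    c=min(cs,key=lambda c:abs(cv2.pointPolygonTest(c,(x,y),True)) if cv2.pointPolygonTest(c,(x,y),True)<0 else -1)
    o=np.zeros(m.shape,np.uint8); cv2.drawContours(o,[c],-1,1,-1)
    return o
def render(f,model,p,z,x0,y0,n):
    c,s=np.cos(p[2]),np.sin(p[2]); Rz=np.array([[c,-s,0],[s,c,0],[0,0,1]]); o=np.zeros((n*S,n*S),np.uint8)
    for part in model:
        q=proj(f,part@Rz.T+[p[0],p[1],z]); q=((q-[x0,y0]+.5)*S)
        cv2.fillConvexPoly(o,cv2.convexHull(np.round(q*16).astype(np.int32)),1,shift=4)
    return cv2.resize(o.astype(np.float32),(n,n),interpolation=cv2.INTER_AREA)
def back(f,x,y,z):
    F=240/np.tan(np.radians(float(f["vfov"]))/2); d=f["R"].T@np.array([(x-f["cx"])/F,(y-f["cy"])/F,1]); C=-f["R"].T@f["t"]
    return C+d*(z-C[2])/d[2]
def fit(f,kind,x,y,z=0,yaws=np.arange(0,np.pi,np.pi/8)):
    m=mask(f,kind,x,y); ys,xs=np.nonzero(m); n=110; x0,y0=int(xs.mean())-n//2,int(ys.mean())-n//2
    pad=cv2.copyMakeBorder(m,n,n,n,n,cv2.BORDER_CONSTANT)[y0+n:y0+2*n,x0+n:x0+2*n].astype(np.float32)
    g=back(f,xs.mean(),ys.mean(),z+.008)
    cost=lambda p:((render(f,M[kind],p,z,x0,y0,n)-pad)**2).sum()
    if "bearing" in kind: yaws=[0]
    best=min((minimize(cost,[g[0],g[1],a],method="Nelder-Mead",options=dict(initial_simplex=[[g[0],g[1],a],[g[0]+.006,g[1],a],[g[0],g[1]+.006,a],[g[0],g[1],a+.25]],xatol=1e-4,fatol=.01)) for a in yaws),key=lambda r:r.fun)
    return best.x,best.fun,m.sum()
E
cat > m0.py <<'E'
from fit import *
T=np.load("top0.npz");Sc=np.load("scene0.npz")
P=dict(big_bearing=[(441,294),(294,160)],small_bearing=[(272,299),(385,241)],faceplate=[(200,301),(436,287)],brake_shoe=[(357,295),(335,199)],
 big_round_pad=[(432,222),(244,188)],small_round_pad=[(349,222),(282,232)],oblong_pad=[(282,227),(322,271)],long_pad=[(198,220),(371,337)])
for k,v in P.items():
    for f,p in zip((T,Sc),v):
        r=fit(f,"pad" if "pad" in k else k,*p); print(k,(r[0][:2]*1000).round(1),np.degrees(r[0][2]).round(1)%180,round(float(r[1]),1),r[2])
h=cv2.cvtColor(np.ascontiguousarray(T["frame"]),cv2.COLOR_RGB2HSV)
# print axis of the long/oblong prints, top view
for k in("oblong_pad","long_pad"):
    m=mask(T,"pad",*P[k][0])*(h[...,2]<110); ys,xs=np.nonzero(m); w=np.array([back(T,a,b,.004)[:2] for a,b in zip(xs,ys)])
    c=cv2.minAreaRect((w*1000).astype(np.float32)); e=np.linalg.eigh(np.cov(w.T))[1][:,1]; print(k,"print",w.mean(0).round(4),c[1],np.degrees(np.arctan2(e[1],e[0]))%180)
im=T["frame"][250:335,130:530,::-1]; cv2.imwrite("pics/crop.png",cv2.resize(im,None,fx=2,fy=2,interpolation=cv2.INTER_CUBIC))
for k,(x,y) in dict(can=(78,220),jar=(530,225)).items():
    c=(x,y)
    z=T["z_map"][y,x]; X=T["R"].T@(np.array([(x-T["cx"])/514.6*z,(y-T["cy"])/514.6*z,z])-T["t"]); print(k,X.round(3))
E
python3 m0.py
```

```text
big_bearing [ 442.8 -294.7] 177.8 10.2 637
big_bearing [ 439.1 -295.1] 8.6 10.2 324
small_bearing [434.4 100.3] 6.7 4.9 249
small_bearing [430.8  98.7] 22.4 10.4 213
faceplate [432.3 271.5] 138.5 8.2 579
faceplate [428.3 269.9] 137.9 27.6 590
brake_shoe [443.6 -95.8] 160.2 15.7 331
brake_shoe [438.6 -98.7] 160.1 11.0 283
big_round_pad [ 616.6 -282.8] 74.0 81.8 1778
big_round_pad [ 613.6 -284.2] 74.3 14.9 976
small_round_pad [618.  -80.8] 170.8 149.1 1714
small_round_pad [615.2 -82.3] 170.9 19.2 1282
oblong_pad [609.2  80.2] 164.6 113.6 1755
oblong_pad [606.3  78.6] 74.8 21.7 1608
long_pad [627.  282.2] 166.5 91.8 1772
long_pad [623.9 280.7] 166.3 27.3 2280
oblong_pad print [0.6094 0.0802] (51.540428161621094, 72.11276245117188) 163.75132731340486
long_pad print [0.6273 0.2821] (28.16244125366211, 90.87291717529297) 166.06204656989425
can [0.596 0.5   0.148]
jar [ 0.595 -0.494  0.061]
```

View pics/crop.png

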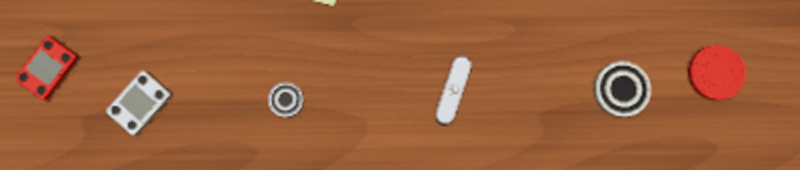

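The crop confirms it: the silver block and steel ring are the parts, the red block and red disc are look-alikes. Sizes and heights fit, and the two cameras differ only by a constant ~3 mm, so I use their mean. Starting to move now.

drive_tool(rows=[{"offset": [0.5,-0.4,0.2],"rotation": [0,0,-0.3],"claw": 1},{"offset": [0.5,-0.4,0.2],"rotation": [0,0,-0.3],"claw": 1},{"offset": [0.5,-0.4,0.2],"rotation": [0,0,-0.3],"claw": 1},{"offset": [0.5,-0.4,0.2],"rotation": [0,0,-0.3],"claw": 1},{"offset": [1,-0.79,0.4],"rotation": [0,0,-0.6],"claw": 1},{"offset": [1,-0.79,0.4],"rotation": [0,0,-0.6],"claw": 1},{"offset": [1,-0.79,0.4],"rotation": [0,0,-0.6],"claw": 1},{"offset": [1,-0.79,0.4],"rotation": [0,0,-0.6],"claw": 1},{"offset": [1,-0.79,0.4],"rotation": [0,0,-0.6],"claw": 1},{"offset": [1,-0.79,0.4],"rotation": [0,0,-0.6],"claw": 1},{"offset": [1,-0.79,0.4],"rotation": [0,0,-0.6],"claw": 1},{"offset": [1,-0.79,0.4],"rotation": [0,0,-0.6],"claw": 1},{"offset": [1,-0.79,0.4],"rotation": [0,0,-0.6],"claw": 1}], force=40)

```text
clock: 1.18
tcp_pos: [0.3427, -0.4633, 0.1711]
orientation: [-2.221, -2.222, -0.0]
contact_force: [-0.8, -0.4, 0.2]
grip_width: 0.0854
gripper_force: 0.0
```

```bash
cat > go.py <<'E'
# go.py x y z psi : tool-frame shift (fractions) to a target; psi = direction of tool y, degrees
import sys,numpy as np
from bench import get_obs
from scipy.spatial.transform import Rotation as Ro
o=get_obs(); R=Ro.from_rotvec(o["orientation"]).as_matrix(); p=o["tcp_pos"]
psi=np.degrees(np.arctan2(R[1,1],R[0,1]))
print("t",round(o["clock"],2),"tcp",p.round(4),"psi",psi.round(2),"tilt",np.degrees(np.arccos(-R[2,2])).round(2),"w",round(o["grip_width"],4),"F",o["contact_force"].round(1),"grip",round(o["gripper_force"],1))
a=[float(v) for v in sys.argv[1:]]
if a:
    d=np.array(a[:3])-p; t=(R.T@d)/.15
    turn=(a[3]-psi+90)%180-90
    print("offset",t.round(3),"wz",(-np.radians(turn)/2).round(3))
E
python3 go.py .441 -.295 .08 0
```

```text
t 1.18 tcp [ 0.3427 -0.4633  0.1711] psi 0.02 tilt 0.02 w 0.0854 F [-0.8 -0.4  0.2] grip 0.0
offset [1.122 0.656 0.608] wz 0.0
```

drive_tool(rows=[{"offset": [1,0.655,0.6],"rotation": [0,0,0],"claw": 1},{"offset": [1,0.655,0.6],"rotation": [0,0,0],"claw": 1},{"offset": [1,0.655,0.6],"rotation": [0,0,0],"claw": 1},{"offset": [1,0.655,0.6],"rotation": [0,0,0],"claw": 1},{"offset": [1,0.655,0.6],"rotation": [0,0,0],"claw": 1},{"offset": [1,0.655,0.6],"rotation": [0,0,0],"claw": 1},{"offset": [1,0.655,0.6],"rotation": [0,0,0],"claw": 1}])

```text
clock: 1.77
tcp_pos: [0.4414, -0.3106, 0.0805]
orientation: [-2.213, -2.227, -0.0]
contact_force: [0.0, -0.5, 0.4]
grip_width: 0.0856
gripper_force: 0.0
```

```bash
python3 go.py .441 -.295 .002 0; python3 -c "
from bench import *;import cv2
f=grab_frame('scene');cv2.imwrite('pics/s1.png',f['frame'][40:240,180:380,::-1].repeat(3,0).repeat(3,1))"
```

```text
t 1.77 tcp [ 0.4414 -0.3106  0.0805] psi 0.35 tilt 0.11 w 0.0856 F [ 0.  -0.5  0.4] grip 0.0
offset [ 0.103 -0.002  0.523] wz 0.003
```

View pics/s1.png

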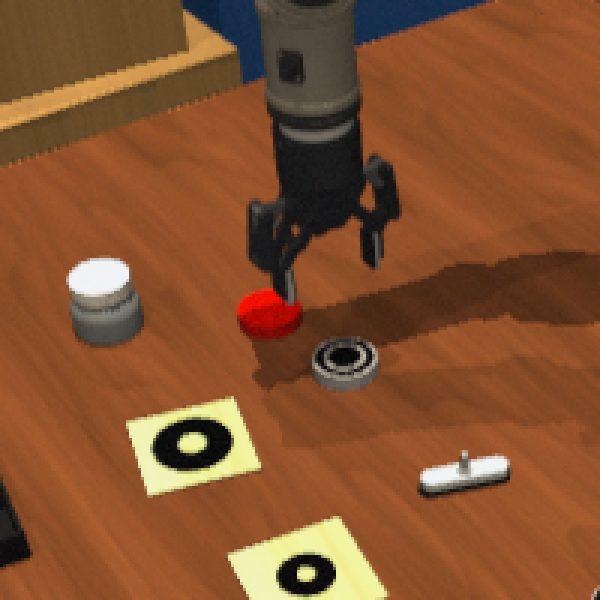

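Gripper at crop (330,270) sits above and just short of the large bearing at crop (345,362). Closing along x keeps it clear of the red disc.

drive_tool(rows=[{"offset": [0.12,0,0.2],"rotation": [0,0,0],"claw": 1},{"offset": [0.12,0,0.2],"rotation": [0,0,0],"claw": 1},{"offset": [0.12,0,0.2],"rotation": [0,0,0],"claw": 1},{"offset": [0.12,0,0.2],"rotation": [0,0,0],"claw": 1},{"offset": [0.12,0,0.2],"rotation": [0,0,0],"claw": 1}])

```text
clock: 2.23
tcp_pos: [0.4409, -0.297, 0.0526]
orientation: [2.219, 2.221, -0.0]
contact_force: [-0.9, 0.3, -0.2]
grip_width: 0.0851
gripper_force: 0.0
```

```bash
python3 go.py .441 -.295 .002 0
```

```text
t 2.23 tcp [ 0.4409 -0.297   0.0526] psi 0.04 tilt 0.13 w 0.0851 F [-0.9  0.3 -0.2] grip 0.0
offset [ 0.014 -0.     0.337] wz 0.0
```

drive_tool(rows=[{"offset": [0,0,0.1],"rotation": [0,0,0],"claw": 1},{"offset": [0,0,0.2],"rotation": [0,0,0],"claw": 1},{"offset": [0,0,0.27],"rotation": [0,0,0],"claw": 1},{"offset": [0,0,0.3],"rotation": [0,0,0],"claw": 1},{"offset": [0,0,0.325],"rotation": [0,0,0],"claw": 1},{"offset": [0,0,0.325],"rotation": [0,0,0],"claw": 1},{"offset": [0,0,0.325],"rotation": [0,0,0],"claw": 1}])

```text
clock: 2.82
tcp_pos: [0.4409, -0.2953, 0.0029]
orientation: [2.218, 2.224, 0.0]
contact_force: [-0.3, -0.5, -0.6]
grip_width: 0.0852
gripper_force: 0.0
```

```bash
python3 go.py .441 -.295 .002 0
```

```text
t 2.82 tcp [ 0.4409 -0.2953  0.0029] psi 0.16 tilt 0.03 w 0.0852 F [-0.3 -0.5 -0.6] grip 0.0
offset [0.002 0.001 0.006] wz 0.001
```

drive_tool(rows=[{"offset": [0,0,0],"rotation": [0,0,0],"claw": 0.6},{"offset": [0,0,0],"rotation": [0,0,0],"claw": 0.6},{"offset": [0,0,0],"rotation": [0,0,0],"claw": 0},{"offset": [0,0,0],"rotation": [0,0,0],"claw": 0},{"offset": [0,0,0],"rotation": [0,0,0],"claw": 0},{"offset": [0,0,0],"rotation": [0,0,0],"claw": 0},{"offset": [0,0,0],"rotation": [0,0,0],"claw": 0},{"offset": [0,0,0],"rotation": [0,0,0],"claw": 0}], force=40)

```text
clock: 3.48
tcp_pos: [0.4411, -0.2953, 0.0036]
orientation: [2.217, 2.224, 0.0]
contact_force: [-1.9, 1.0, 6.8]
grip_width: 0.062
gripper_force: 41.8
```

```bash
python3 go.py .615 -.2835 .0065 0
```

```text
t 3.48 tcp [ 0.4411 -0.2953  0.0036] psi 0.17 tilt 0.08 w 0.062 F [-1.9  1.   6.8] grip 41.8
offset [ 0.075  1.159 -0.018] wz 0.002
```

drive_tool(rows=[{"offset": [0,0,-0.05],"rotation": [0,0,0],"claw": 0},{"offset": [0,0,-0.15],"rotation": [0,0,0],"claw": 0},{"offset": [0,0,-0.3],"rotation": [0,0,0],"claw": 0},{"offset": [0,0.15,-0.35],"rotation": [0,0,0],"claw": 0},{"offset": [0.03,0.35,-0.35],"rotation": [0,0,0],"claw": 0},{"offset": [0.06,0.55,-0.35],"rotation": [0,0,0],"claw": 0},{"offset": [0.08,0.75,-0.35],"rotation": [0,0,0],"claw": 0},{"offset": [0.08,0.95,-0.35],"rotation": [0,0,0],"claw": 0},{"offset": [0.08,1,-0.35],"rotation": [0,0,0],"claw": 0},{"offset": [0.08,1,-0.35],"rotation": [0,0,0],"claw": 0},{"offset": [0.08,1,-0.35],"rotation": [0,0,0],"claw": 0},{"offset": [0.08,1,-0.35],"rotation": [0,0,0],"claw": 0}])

```text
clock: 4.48
tcp_pos: [0.5886, -0.2831, 0.0548]
orientation: [-2.218, -2.223, 0.003]
contact_force: [-0.7, 0.3, -1.4]
grip_width: 0.0614
gripper_force: 44.2
```

```bash
python3 go.py .615 -.2835 .0065 0; python3 -c "
from bench import *;import cv2
f=grab_frame('scene');cv2.imwrite('pics/s2.png',f['frame'][40:240,150:350,::-1].repeat(3,0).repeat(3,1))"
```

```text
t 4.48 tcp [ 0.5886 -0.2831  0.0548] psi 0.12 tilt 0.13 w 0.0614 F [-0.7  0.3 -1.4] grip 44.2
offset [-0.003  0.177  0.321] wz 0.001
```

View pics/s2.png

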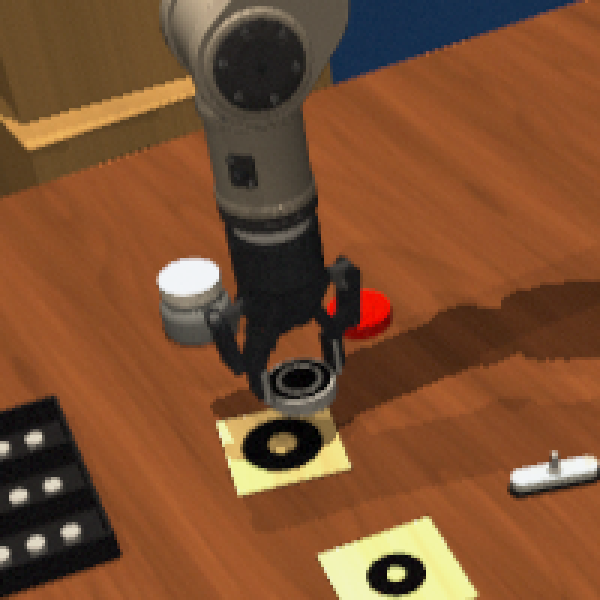

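The bearing is held level at crop (300,385), just short of its pad's centre at (283,443).

drive_tool(rows=[{"offset": [0,0.16,0],"rotation": [0,0,0],"claw": 0},{"offset": [0,0.16,0.1],"rotation": [0,0,0],"claw": 0},{"offset": [0,0.16,0.2],"rotation": [0,0,0],"claw": 0},{"offset": [0,0.16,0.26],"rotation": [0,0,0],"claw": 0},{"offset": [0,0.16,0.28],"rotation": [0,0,0],"claw": 0},{"offset": [0,0.16,0.29],"rotation": [0,0,0],"claw": 0},{"offset": [0,0.16,0.3],"rotation": [0,0,0],"claw": 0},{"offset": [0,0.16,0.31],"rotation": [0,0,0],"claw": 0},{"offset": [0,0.16,0.32],"rotation": [0,0,0],"claw": 0},{"offset": [0,0.16,0.32],"rotation": [0,0,0],"claw": 0},{"offset": [0,0.16,0.32],"rotation": [0,0,0],"claw": 0}])

```text
clock: 5.45
tcp_pos: [0.6149, -0.2828, 0.0078]
orientation: [2.218, 2.224, 0.0]
contact_force: [-1.1, -0.3, 2.5]
grip_width: 0.0616
gripper_force: 44.5
```

```bash
python3 go.py .615 -.2835 .0065 0; cat > chk.py <<'E'
import sys
from bench import *
from fit import *
k,u,v=sys.argv[1],[int(a) for a in sys.argv[2:4]],[int(a) for a in sys.argv[4:6]]
for n,p in (("top",u),("scene",v)):
    f=grab_frame(n); r=fit(f,k,*p,z=.004); print(n,(r[0][:2]*1000).round(1),np.degrees(r[0][2]).round(1)%180,round(float(r[1]),1),r[2])
    cv2.imwrite(f"pics/{k}_{n}.png",f["frame"][:,:,::-1])
E
```

```text
t 5.45 tcp [ 0.6149 -0.2828  0.0078] psi 0.16 tilt 0.06 w 0.0616 F [-1.1 -0.3  2.5] grip 44.5
offset [-0.005  0.001  0.009] wz 0.001
```

drive_tool(rows=[{"offset": [0,0,0.004],"rotation": [0,0,0],"claw": 0},{"offset": [0,0,0.004],"rotation": [0,0,0],"claw": 0},{"offset": [0,0,0.004],"rotation": [0,0,0],"claw": 1},{"offset": [0,0,0.004],"rotation": [0,0,0],"claw": 1},{"offset": [0,0,0.004],"rotation": [0,0,0],"claw": 1},{"offset": [0,0,0.004],"rotation": [0,0,0],"claw": 1},{"offset": [0,0,0.004],"rotation": [0,0,0],"claw": 1},{"offset": [0,0,-0.1],"rotation": [0,0,0],"claw": 1},{"offset": [0,0,-0.3],"rotation": [0,0,0],"claw": 1},{"offset": [0.1,-0.2,-0.5],"rotation": [0,0,0],"claw": 1},{"offset": [0.4,-0.4,-0.5],"rotation": [0,0,0],"claw": 1},{"offset": [0.6,-0.6,-0.5],"rotation": [0,0,0],"claw": 1},{"offset": [0.8,-0.8,-0.5],"rotation": [0,0,0],"claw": 1},{"offset": [1,-1,-0.5],"rotation": [0,0,0],"claw": 1},{"offset": [1,-1,-0.5],"rotation": [0,0,0],"claw": 1},{"offset": [1,-1,-0.5],"rotation": [0,0,0],"claw": 1},{"offset": [1,-1,-0.5],"rotation": [0,0,0],"claw": 1}])

```text
clock: 6.87
tcp_pos: [0.4644, -0.1326, 0.0833]
orientation: [2.215, 2.225, 0.001]
contact_force: [0.6, -0.2, 0.4]
grip_width: 0.0856
gripper_force: 0.0
```

```bash
python3 chk.py big_bearing 432 222 244 188; python3 go.py .4326 .0995 .08 0
```

```text
top [ 242.2 -282.9] 102.8 7622.7 24229
scene [ 636.3 -271. ] 1.1 524.4 942
t 6.97 tcp [ 0.4656 -0.1338  0.083 ] psi 0.13 tilt 0.14 w 0.0856 F [-0.2 -0.   0.6] grip 0.0
offset [ 1.556 -0.217  0.018] wz 0.001
```

drive_tool(rows=[{"offset": [1,-0.216,0],"rotation": [0,0,0],"claw": 1},{"offset": [1,-0.216,0],"rotation": [0,0,0],"claw": 1},{"offset": [1,-0.216,0],"rotation": [0,0,0],"claw": 1},{"offset": [1,-0.216,0],"rotation": [0,0,0],"claw": 1},{"offset": [1,-0.216,0],"rotation": [0,0,0],"claw": 1},{"offset": [1,-0.216,0],"rotation": [0,0,0],"claw": 1}])

```text
clock: 7.47
tcp_pos: [0.4325, 0.0181, 0.0824]
orientation: [2.215, 2.227, 0.002]
contact_force: [0.2, -0.4, -0.7]
grip_width: 0.0858
gripper_force: 0.0
```

drive_tool(rows=[{"offset": [0.552,0,0],"rotation": [0,0,0],"claw": 0.7},{"offset": [0.552,0,0],"rotation": [0,0,0],"claw": 0.7},{"offset": [0.552,0,0.2],"rotation": [0,0,0],"claw": 0.7},{"offset": [0.552,0,0.2],"rotation": [0,0,0],"claw": 0.7},{"offset": [0.552,0,0.2],"rotation": [0,0,0],"claw": 0.7},{"offset": [0.552,0,0.2],"rotation": [0,0,0],"claw": 0.7}])

```text
clock: 7.97
tcp_pos: [0.4318, 0.0979, 0.0523]
orientation: [2.221, 2.221, -0.001]
contact_force: [-0.9, 0.1, -0.2]
grip_width: 0.0596
gripper_force: 0.0
```

```bash
python3 go.py .4326 .0995 .002 0; python3 - <<'E'
from bench import *;import cv2,numpy as np
a=grab_frame('scene')['frame'];b=grab_frame('top')['frame']
np.savez('now.npz',s=a,t=b)
A=cv2.resize(a[150:220,205:285],None,fx=5,fy=5);B=cv2.resize(b[187:257,395:475],None,fx=5,fy=5)
cv2.imwrite('pics/bb.png',np.hstack([A,B])[:,:,::-1])
E
```

```text
t 7.97 tcp [0.4318 0.0979 0.0523] psi -0.01 tilt 0.05 w 0.0596 F [-0.9  0.1 -0.2] grip 0.0
offset [0.011 0.005 0.336] wz -0.0
```

View pics/bb.png

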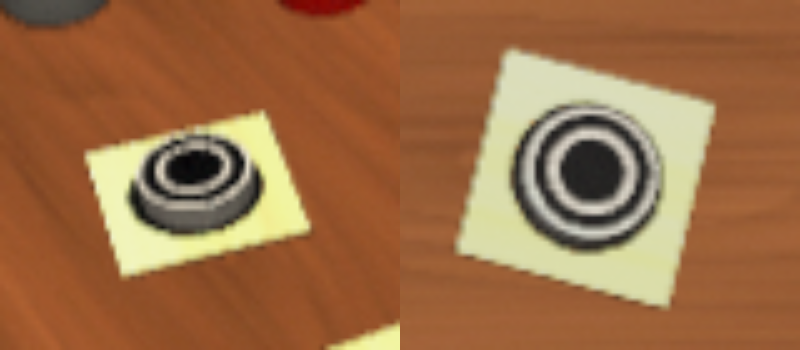

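The large bearing lies flat on its pad, looking centred in both views (bore at crop (193,167) and (591,172)). I'll measure the bore's centre while moving on to the small bearing.

drive_tool(rows=[{"offset": [0,0.002,0.1],"rotation": [0,0,0],"claw": 0.7},{"offset": [0,0.002,0.2],"rotation": [0,0,0],"claw": 0.7},{"offset": [0,0.002,0.27],"rotation": [0,0,0],"claw": 0.7},{"offset": [0,0.002,0.3],"rotation": [0,0,0],"claw": 0.7},{"offset": [0,0.002,0.325],"rotation": [0,0,0],"claw": 0.7},{"offset": [0,0.002,0.325],"rotation": [0,0,0],"claw": 0.7},{"offset": [0,0.002,0.325],"rotation": [0,0,0],"claw": 0},{"offset": [0,0.002,0.325],"rotation": [0,0,0],"claw": 0},{"offset": [0,0.002,0.325],"rotation": [0,0,0],"claw": 0},{"offset": [0,0.002,0.325],"rotation": [0,0,0],"claw": 0},{"offset": [0,0.002,0.325],"rotation": [0,0,0],"claw": 0},{"offset": [0,0.002,0.325],"rotation": [0,0,0],"claw": 0}])

```text
clock: 9.07
tcp_pos: [0.4318, 0.0999, 0.0041]
orientation: [2.218, 2.224, 0.001]
contact_force: [-1.1, -0.6, 5.1]
grip_width: 0.038
gripper_force: 39.5
```

```bash
python3 go.py .6166 -.0815 .0065 0; cat > bore.py <<'E'
from fit import *
def bore(f,im,x,y,z):
    g=cv2.cvtColor(im,cv2.COLOR_RGB2GRAY); g=cv2.resize(g[y-30:y+30,x-30:x+30],None,fx=8,fy=8,interpolation=cv2.INTER_CUBIC)
    n,l,s,c=cv2.connectedComponentsWithStats((g<95).astype(np.uint8)); k=l[240,240]
    u=(c[k]+.5)/8-.5+[x-30,y-30]; return (back(f,*u,z)*1000).round(1),s[k,4]/64
if __name__=="__main__":
    n=np.load("now.npz"); T=np.load("top0.npz"); S=np.load("scene0.npz")
    print("orig",bore(T,T["frame"],441,294,.016),bore(S,S["frame"],294,158,.016))
    print("now",bore(T,n["t"],433,221,.02),bore(S,n["s"],244,183,.02))
E
python3 bore.py
```

```text
t 9.07 tcp [0.4318 0.0999 0.0041] psi 0.17 tilt 0.07 w 0.038 F [-1.1 -0.6  5.1] grip 39.5
offset [-1.213  1.229 -0.015] wz 0.001
orig (array([ 442.4, -293.9,   16. ]), np.float64(124.90625)) (array([ 439.3, -294.9,   16. ]), np.float64(52.09375))
now (array([ 616. , -281.5,   20. ]), np.float64(120.703125)) (array([ 612.8, -282.4,   20. ]), np.float64(63.609375))
```

Large bearing is within 1 mm of its pad's centre. The small one is gripped, so on to its pad.

drive_tool(rows=[{"offset": [0,0,-0.05],"rotation": [0,0,0],"claw": 0},{"offset": [0,0,-0.15],"rotation": [0,0,0],"claw": 0},{"offset": [0,0,-0.3],"rotation": [0,0,0],"claw": 0},{"offset": [-0.15,0.15,-0.35],"rotation": [0,0,0],"claw": 0},{"offset": [-0.3,0.3,-0.35],"rotation": [0,0,0],"claw": 0},{"offset": [-0.5,0.5,-0.35],"rotation": [0,0,0],"claw": 0},{"offset": [-0.7,0.7,-0.35],"rotation": [0,0,0],"claw": 0},{"offset": [-0.9,0.9,-0.35],"rotation": [0,0,0],"claw": 0},{"offset": [-1,1,-0.35],"rotation": [0,0,0],"claw": 0},{"offset": [-1,1,-0.35],"rotation": [0,0,0],"claw": 0},{"offset": [-1,1,-0.35],"rotation": [0,0,0],"claw": 0}])

```text
clock: 9.98
tcp_pos: [0.5824, -0.0513, 0.0562]
orientation: [2.221, 2.221, 0.001]
contact_force: [-0.5, 0.8, -0.7]
grip_width: 0.0376
gripper_force: 40.3
```

drive_tool(rows=[{"offset": [-0.1,0.1,0],"rotation": [0,0,0],"claw": 0},{"offset": [-0.207,0.225,0],"rotation": [0,0,0],"claw": 0},{"offset": [-0.207,0.225,0.1],"rotation": [0,0,0],"claw": 0},{"offset": [-0.207,0.225,0.2],"rotation": [0,0,0],"claw": 0},{"offset": [-0.207,0.225,0.26],"rotation": [0,0,0],"claw": 0},{"offset": [-0.207,0.225,0.28],"rotation": [0,0,0],"claw": 0},{"offset": [-0.207,0.225,0.29],"rotation": [0,0,0],"claw": 0},{"offset": [-0.207,0.225,0.3],"rotation": [0,0,0],"claw": 0},{"offset": [-0.207,0.225,0.31],"rotation": [0,0,0],"claw": 0},{"offset": [-0.207,0.225,0.32],"rotation": [0,0,0],"claw": 0},{"offset": [-0.207,0.225,0.324],"rotation": [0,0,0],"claw": 0},{"offset": [-0.207,0.225,0.324],"rotation": [0,0,0],"claw": 0}])

```text
clock: 10.98
tcp_pos: [0.6161, -0.0806, 0.0082]
orientation: [2.218, 2.224, 0.001]
contact_force: [-1.3, -0.2, 6.0]
grip_width: 0.038
gripper_force: 41.0
```

```bash
python3 go.py .6166 -.0815 .0065 0
```

```text
t 10.98 tcp [ 0.6161 -0.0806  0.0082] psi 0.17 tilt 0.06 w 0.038 F [-1.3 -0.2  6. ] grip 41.0
offset [-0.006  0.003  0.012] wz 0.001
```

drive_tool(rows=[{"offset": [0,0,0],"rotation": [0,0,0],"claw": 0.8},{"offset": [0,0,0],"rotation": [0,0,0],"claw": 0.8},{"offset": [0,0,0],"rotation": [0,0,0],"claw": 0.8},{"offset": [0,0,0],"rotation": [0,0,0],"claw": 0.8},{"offset": [0,0,-0.1],"rotation": [0,0,0],"claw": 0.8},{"offset": [0,0,-0.3],"rotation": [0,0,0],"claw": 0.8},{"offset": [0.1,-0.1,-0.5],"rotation": [0,0,-0.05],"claw": 0.8},{"offset": [0.3,-0.3,-0.5],"rotation": [0,0,-0.1],"claw": 0.8},{"offset": [0.5,-0.5,-0.5],"rotation": [0,0,-0.16],"claw": 0.8},{"offset": [0.7,-0.7,-0.5],"rotation": [0,0,-0.22],"claw": 0.8},{"offset": [0.9,-0.9,-0.5],"rotation": [0,0,-0.28],"claw": 0.8},{"offset": [1,-1,-0.5],"rotation": [0,0,-0.34],"claw": 0.8},{"offset": [1,-1,-0.5],"rotation": [0,0,-0.42],"claw": 0.8},{"offset": [1,-1,-0.5],"rotation": [0,0,-0.42],"claw": 0.8},{"offset": [1,-1,-0.5],"rotation": [0,0,-0.42],"claw": 0.8},{"offset": [1,-1,-0.5],"rotation": [0,0,-0.42],"claw": 0.8},{"offset": [1,-1,-0.5],"rotation": [0,0,-0.42],"claw": 0.8},{"offset": [1,-1,-0.5],"rotation": [0,0,-0.42],"claw": 0.8}])

```text
clock: 12.48
tcp_pos: [0.4654, 0.0685, 0.0822]
orientation: [1.121, 2.935, -0.0]
contact_force: [-0.2, 0.2, 0.1]
grip_width: 0.0684
gripper_force: 0.0
```

```bash
python3 go.py .4303 .2707 .08 48.2
```

```text
t 12.48 tcp [0.4654 0.0685 0.0822] psi 48.2 tilt 0.01 w 0.0684 F [-0.2  0.2  0.1] grip 0.0
offset [1.073 0.849 0.014] wz -0.0
```

drive_tool(rows=[{"offset": [1,0.85,0],"rotation": [0,0,0],"claw": 0.8},{"offset": [1,0.85,0],"rotation": [0,0,0],"claw": 0.8},{"offset": [1,0.85,0],"rotation": [0,0,0],"claw": 0.8},{"offset": [1,0.85,0],"rotation": [0,0,0],"claw": 0.8},{"offset": [1,0.85,0],"rotation": [0,0,0],"claw": 0.8},{"offset": [1,0.85,0],"rotation": [0,0,0],"claw": 0.8},{"offset": [1,0.85,0],"rotation": [0,0,0],"claw": 0.8},{"offset": [1,0.85,0],"rotation": [0,0,0],"claw": 0.8},{"offset": [1,0.85,0],"rotation": [0,0,0],"claw": 0.8},{"offset": [1,0.85,0],"rotation": [0,0,0],"claw": 0.8}])

```text
clock: 13.32
tcp_pos: [0.4385, 0.262, 0.082]
orientation: [1.122, 2.934, -0.002]
contact_force: [-0.1, 0.5, 0.0]
grip_width: 0.0682
gripper_force: 0.0
```

```bash
python3 go.py .4303 .2707 .0025 48.2; python3 - <<'E'
from bench import *;from bore import *
t=grab_frame("top");s=grab_frame("scene"); T=np.load("top0.npz"); S=np.load("scene0.npz")
def pj(f,p): return proj(f,np.array([p]))[0].round().astype(int)
a=pj(T,[.618,-.0808,.018]);b=pj(S,[.6152,-.0823,.018]);print(a,b)
a0=pj(T,[.4344,.1003,.014]);b0=pj(S,[.4308,.0987,.014])
print("orig",bore(T,T["frame"],*a0,.014),bore(S,S["frame"],*b0,.014))
print("now",bore(T,t["frame"],*a,.018),bore(S,s["frame"],*b,.018))
A=cv2.resize(s["frame"][b[1]-35:b[1]+35,b[0]-40:b[0]+40],None,fx=5,fy=5);B=cv2.resize(s["frame"][220:340,380:500],(400,350))
cv2.imwrite('pics/sb.png',np.hstack([A,B])[:,:,::-1])
E
```

```text
t 13.32 tcp [0.4385 0.262  0.082 ] psi 48.14 tilt 0.06 w 0.0682 F [-0.1  0.5  0. ] grip 0.0
offset [0.08  0.007 0.53 ] wz -0.001
[348 221] [281 227]
orig (array([434.3, 100.1,  14. ]), np.float64(30.796875)) (array([430.3,  98.6,  14. ]), np.float64(26.34375))
now (array([617.4, -80.8,  18. ]), np.float64(31.453125)) (array([613.6, -82. ,  18. ]), np.float64(24.5625))
```

View pics/sb.png

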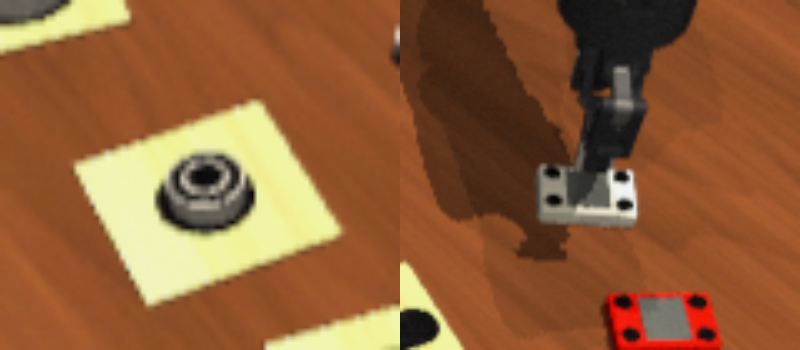

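The small bearing lies on its pad, within about 1 mm. The gripper is over the silver faceplate (crop (588,190)), with the red one clear at (665,320).

drive_tool(rows=[{"offset": [0.074,0,0.1],"rotation": [0,0,0],"claw": 0.8},{"offset": [0.074,0,0.2],"rotation": [0,0,0],"claw": 0.8},{"offset": [0.074,0,0.3],"rotation": [0,0,0],"claw": 0.8},{"offset": [0.074,0,0.4],"rotation": [0,0,0],"claw": 0.8},{"offset": [0.074,0,0.46],"rotation": [0,0,0],"claw": 0.8},{"offset": [0.074,0,0.5],"rotation": [0,0,0],"claw": 0.8},{"offset": [0.074,0,0.53],"rotation": [0,0,0],"claw": 0.8},{"offset": [0.074,0,0.53],"rotation": [0,0,0],"claw": 0.8},{"offset": [0.074,0,0.53],"rotation": [0,0,0],"claw": 0},{"offset": [0.074,0,0.53],"rotation": [0,0,0],"claw": 0},{"offset": [0.074,0,0.53],"rotation": [0,0,0],"claw": 0},{"offset": [0.074,0,0.53],"rotation": [0,0,0],"claw": 0},{"offset": [0.074,0,0.53],"rotation": [0,0,0],"claw": 0},{"offset": [0.074,0,0.53],"rotation": [0,0,0],"claw": 0}])

```text
clock: 14.58
tcp_pos: [0.4303, 0.2716, 0.0035]
orientation: [1.118, 2.935, 0.002]
contact_force: [-0.6, -1.5, 6.5]
grip_width: 0.0426
gripper_force: 41.7
```

```bash
python3 go.py .6078 .0794 .007 74.7
```

```text
t 14.58 tcp [0.4303 0.2716 0.0035] psi 48.29 tilt 0.09 w 0.0426 F [-0.6 -1.5  6.5] grip 41.7
offset [-1.736 -0.169 -0.023] wz -0.23
```

drive_tool(rows=[{"offset": [0,0,-0.05],"rotation": [0,0,0],"claw": 0},{"offset": [0,0,-0.15],"rotation": [0,0,0],"claw": 0},{"offset": [0,0,-0.3],"rotation": [0,0,0],"claw": 0},{"offset": [-0.1,0,-0.4],"rotation": [0,0,-0.04],"claw": 0},{"offset": [-0.25,0,-0.4],"rotation": [0,0,-0.08],"claw": 0},{"offset": [-0.4,0,-0.4],"rotation": [0,0,-0.12],"claw": 0},{"offset": [-0.6,0,-0.4],"rotation": [0,0,-0.16],"claw": 0},{"offset": [-0.8,0,-0.4],"rotation": [0,0,-0.2],"claw": 0},{"offset": [-1,0,-0.4],"rotation": [0,0,-0.23],"claw": 0},{"offset": [-1,0,-0.4],"rotation": [0,0,-0.23],"claw": 0},{"offset": [-1,0,-0.4],"rotation": [0,0,-0.23],"claw": 0},{"offset": [-1,0,-0.4],"rotation": [0,0,-0.23],"claw": 0},{"offset": [-1,0,-0.4],"rotation": [0,0,-0.23],"claw": 0}])

```text
clock: 15.67
tcp_pos: [0.5407, 0.1724, 0.0629]
orientation: [-0.417, -3.113, -0.0]
contact_force: [-0.4, 0.3, -0.8]
grip_width: 0.043
gripper_force: 41.0
```

```bash
python3 go.py .6078 .0794 .007 74.7
```

```text
t 15.67 tcp [0.5407 0.1724 0.0629] psi 74.74 tilt 0.04 w 0.043 F [-0.4  0.3 -0.8] grip 41.0
offset [-0.595 -0.48   0.372] wz 0.0
```

drive_tool(rows=[{"offset": [-0.2,-0.16,0],"rotation": [0,0,0],"claw": 0},{"offset": [-0.4,-0.32,0],"rotation": [0,0,0],"claw": 0},{"offset": [-0.597,-0.482,0],"rotation": [0,0,0],"claw": 0},{"offset": [-0.597,-0.482,0],"rotation": [0,0,0],"claw": 0},{"offset": [-0.597,-0.482,0.15],"rotation": [0,0,0],"claw": 0},{"offset": [-0.597,-0.482,0.25],"rotation": [0,0,0],"claw": 0},{"offset": [-0.597,-0.482,0.31],"rotation": [0,0,0],"claw": 0},{"offset": [-0.597,-0.482,0.33],"rotation": [0,0,0],"claw": 0},{"offset": [-0.597,-0.482,0.34],"rotation": [0,0,0],"claw": 0},{"offset": [-0.597,-0.482,0.35],"rotation": [0,0,0],"claw": 0},{"offset": [-0.597,-0.482,0.36],"rotation": [0,0,0],"claw": 0},{"offset": [-0.597,-0.482,0.37],"rotation": [0,0,0],"claw": 0},{"offset": [-0.597,-0.482,0.37],"rotation": [0,0,0],"claw": 0},{"offset": [-0.597,-0.482,0.37],"rotation": [0,0,0],"claw": 0}])

```text
clock: 16.83
tcp_pos: [0.6092, 0.078, 0.0076]
orientation: [0.42, 3.113, 0.0]
contact_force: [-0.2, 0.5, -0.9]
grip_width: 0.0429
gripper_force: 41.1
```

```bash
python3 go.py .6078 .0794 .007 74.7
```

```text
t 16.83 tcp [0.6092 0.078  0.0076] psi 74.65 tilt 0.04 w 0.0429 F [-0.2  0.5 -0.9] grip 41.1
offset [0.012 0.006 0.004] wz -0.0
```

drive_tool(rows=[{"offset": [0.012,0.006,0],"rotation": [0,0,0],"claw": 0},{"offset": [0.012,0.006,0.003],"rotation": [0,0,0],"claw": 0},{"offset": [0.012,0.006,0.006],"rotation": [0,0,0],"claw": 0},{"offset": [0.012,0.006,0.006],"rotation": [0,0,0],"claw": 0},{"offset": [0.012,0.006,0.006],"rotation": [0,0,0],"claw": 0}])

```text
clock: 17.25
tcp_pos: [0.6077, 0.0793, 0.0075]
orientation: [0.42, 3.113, -0.001]
contact_force: [-1.5, -1.7, 9.6]
grip_width: 0.043
gripper_force: 42.2
```

```bash
python3 go.py .6078 .0794 .007 74.7
```

```text
t 17.25 tcp [0.6077 0.0793 0.0075] psi 74.64 tilt 0.06 w 0.043 F [-1.5 -1.7  9.6] grip 42.2
offset [-0.     0.001  0.003] wz -0.001
```

drive_tool(rows=[{"offset": [0,0,0],"rotation": [0,0,0],"claw": 0.8},{"offset": [0,0,0],"rotation": [0,0,0],"claw": 0.8},{"offset": [0,0,0],"rotation": [0,0,0],"claw": 0.8},{"offset": [0,0,0],"rotation": [0,0,0],"claw": 0.8},{"offset": [0,0,-0.1],"rotation": [0,0,0],"claw": 0.8},{"offset": [0,0,-0.3],"rotation": [0,0,0],"claw": 0.8},{"offset": [0.1,-0.1,-0.5],"rotation": [0,0,0.01],"claw": 0.8},{"offset": [0.3,-0.3,-0.5],"rotation": [0,0,0.02],"claw": 0.8},{"offset": [0.5,-0.5,-0.5],"rotation": [0,0,0.04],"claw": 0.8},{"offset": [0.7,-0.7,-0.5],"rotation": [0,0,0.04],"claw": 0.8},{"offset": [0.76,-0.9,-0.5],"rotation": [0,0,0.04],"claw": 0.8},{"offset": [0.76,-1,-0.5],"rotation": [0,0,0.04],"claw": 0.5},{"offset": [0.76,-1,-0.5],"rotation": [0,0,0.04],"claw": 0.5},{"offset": [0.76,-1,-0.5],"rotation": [0,0,0.04],"claw": 0.5},{"offset": [0.76,-1,-0.5],"rotation": [0,0,0.04],"claw": 0.5}])

```text
clock: 18.5
tcp_pos: [0.459, -0.0342, 0.0821]
orientation: [0.542, 3.092, 0.002]
contact_force: [0.1, -0.1, 0.4]
grip_width: 0.0426
gripper_force: 0.0
```

```bash
python3 go.py .441 -.0973 .08 70.1
```

```text
t 18.5 tcp [ 0.459  -0.0342  0.0821] psi 70.1 tilt 0.12 w 0.0426 F [ 0.1 -0.1  0.4] grip 0.0
offset [-0.03  -0.437  0.014] wz 0.0
```

drive_tool(rows=[{"offset": [-0.03,-0.2,0],"rotation": [0,0,0],"claw": 0.55},{"offset": [-0.03,-0.437,0],"rotation": [0,0,0],"claw": 0.55},{"offset": [-0.03,-0.437,0],"rotation": [0,0,0],"claw": 0.55},{"offset": [-0.03,-0.437,0],"rotation": [0,0,0],"claw": 0.55},{"offset": [-0.03,-0.437,0],"rotation": [0,0,0],"claw": 0.55},{"offset": [-0.03,-0.437,0],"rotation": [0,0,0],"claw": 0.55}])

```text
clock: 19.0
tcp_pos: [0.4408, -0.0965, 0.0816]
orientation: [0.539, 3.094, 0.002]
contact_force: [0.3, 0.2, -1.4]
grip_width: 0.0472
gripper_force: 0.0
```

```bash
python3 go.py .441 -.0973 .003 70.1; python3 - <<'E'
from bench import *;from fit import *
t=grab_frame("top");s=grab_frame("scene")
A=cv2.resize(s["frame"][170:240,290:370],(400,350));B=cv2.resize(t["frame"][187:267,237:327],(400,350))
cv2.imwrite('pics/fp.png',np.hstack([A,B])[:,:,::-1])
E
```

```text
t 19.0 tcp [ 0.4408 -0.0965  0.0816] psi 70.22 tilt 0.08 w 0.0472 F [ 0.3  0.2 -1.4] grip 0.0
offset [-0.003 -0.005  0.524] wz 0.001
```

View pics/fp.png

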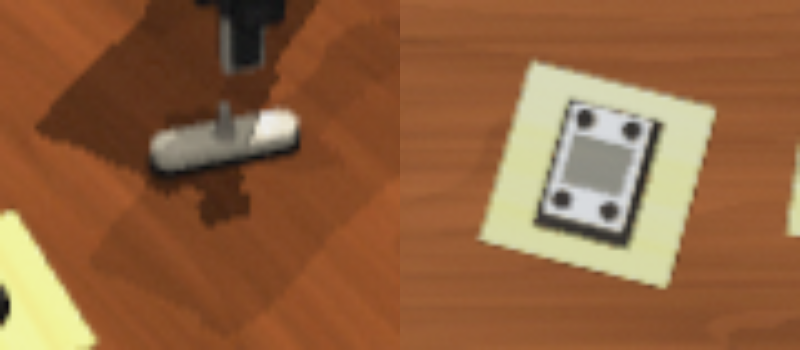

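Faceplate is on its pad and aligned with the outline (crop (598,170)). The gripper stands right over the brake shoe.

drive_tool(rows=[{"offset": [-0.002,-0.003,0.1],"rotation": [0,0,0],"claw": 0.55},{"offset": [-0.002,-0.003,0.2],"rotation": [0,0,0],"claw": 0.55},{"offset": [-0.002,-0.003,0.3],"rotation": [0,0,0],"claw": 0.55},{"offset": [-0.002,-0.003,0.4],"rotation": [0,0,0],"claw": 0.55},{"offset": [-0.002,-0.003,0.46],"rotation": [0,0,0],"claw": 0.55},{"offset": [-0.002,-0.003,0.5],"rotation": [0,0,0],"claw": 0.55},{"offset": [-0.002,-0.003,0.522],"rotation": [0,0,0],"claw": 0.55},{"offset": [-0.002,-0.003,0.522],"rotation": [0,0,0],"claw": 0.55},{"offset": [-0.002,-0.003,0.522],"rotation": [0,0,0],"claw": 0},{"offset": [-0.002,-0.003,0.522],"rotation": [0,0,0],"claw": 0},{"offset": [-0.002,-0.003,0.522],"rotation": [0,0,0],"claw": 0},{"offset": [-0.002,-0.003,0.522],"rotation": [0,0,0],"claw": 0},{"offset": [-0.002,-0.003,0.522],"rotation": [0,0,0],"claw": 0},{"offset": [-0.002,-0.003,0.522],"rotation": [0,0,0],"claw": 0}])

```text
clock: 20.27
tcp_pos: [0.4405, -0.0989, 0.0037]
orientation: [0.543, 3.093, -0.0]
contact_force: [-0.1, 0.9, 6.9]
grip_width: 0.0191
gripper_force: 39.8
```

```bash
python3 go.py .6255 .2815 .007 76.4; python3 - <<'E'
from bench import *;from fit import *
t=grab_frame("top");s=grab_frame("scene")
# silver top face of the faceplate: white rim polygon, back-projected at its top
T=np.load("top0.npz");S=np.load("scene0.npz")
def top(f,im,x,y,z,n=26):
    h=cv2.cvtColor(np.ascontiguousarray(im),cv2.COLOR_RGB2HSV); w=((h[...,2]>175)&(h[...,1]<40)).astype(np.uint8)
    o=np.zeros_like(w);o[y-n:y+n,x-n:x+n]=w[y-n:y+n,x-n:x+n]
    p=np.argwhere(o)[:,::-1]; q=np.array([back(f,*a,z)[:2] for a in p])*1000
    r=cv2.minAreaRect(q.astype(np.float32)); return np.round(r[0],1),np.round(r[1],1),round(r[2],1)
print(top(T,T["frame"],200,301,.018),top(S,S["frame"],436,285,.018))
print(top(T,t["frame"],282,226,.022),top(S,s["frame"],322,266,.022))
E
```

```text
t 20.27 tcp [ 0.4405 -0.0989  0.0037] psi 70.07 tilt 0.09 w 0.0191 F [-0.1  0.9  6.9] grip 39.8
offset [-0.295  2.805 -0.021] wz -0.055
(array([431.6, 270.5]), array([43.6, 63.1]), 48.8) (array([430.3, 271.6]), array([45.2, 61.2]), 47.4)
(array([616. ,  75.2]), array([99.7, 77.2]), 75.1) (array([608.8,  80.7]), array([45.2, 62.5]), 75.3)
```

Faceplate is within 1 mm and 1° of its outline. Carrying the brake shoe now.

drive_tool(rows=[{"offset": [0,0,-0.05],"rotation": [0,0,0],"claw": 0},{"offset": [0,0,-0.15],"rotation": [0,0,0],"claw": 0},{"offset": [0,0,-0.35],"rotation": [0,0,0],"claw": 0},{"offset": [0,0.1,-0.5],"rotation": [0,0,-0.01],"claw": 0},{"offset": [0,0.25,-0.5],"rotation": [0,0,-0.02],"claw": 0},{"offset": [-0.05,0.4,-0.5],"rotation": [0,0,-0.03],"claw": 0},{"offset": [-0.1,0.6,-0.5],"rotation": [0,0,-0.04],"claw": 0},{"offset": [-0.1,0.8,-0.5],"rotation": [0,0,-0.055],"claw": 0},{"offset": [-0.1,1,-0.5],"rotation": [0,0,-0.055],"claw": 0},{"offset": [-0.1,1,-0.5],"rotation": [0,0,-0.055],"claw": 0},{"offset": [-0.1,1,-0.5],"rotation": [0,0,-0.055],"claw": 0}])

```text
clock: 21.28
tcp_pos: [0.5054, 0.0391, 0.0786]
orientation: [0.367, 3.119, 0.002]
contact_force: [-0.6, -1.2, -0.7]
grip_width: 0.0187
gripper_force: 39.3
```

drive_tool(rows=[{"offset": [0,0.2,0],"rotation": [0,0,0],"claw": 0},{"offset": [0,0.4,0],"rotation": [0,0,0],"claw": 0},{"offset": [0,0.6,0],"rotation": [0,0,0],"claw": 0},{"offset": [0,0.8,0],"rotation": [0,0,0],"claw": 0},{"offset": [0,1,0],"rotation": [0,0,0],"claw": 0},{"offset": [0,1,0],"rotation": [0,0,0],"claw": 0},{"offset": [0,1,0],"rotation": [0,0,0],"claw": 0},{"offset": [0,1,0],"rotation": [0,0,0],"claw": 0},{"offset": [0,1,0],"rotation": [0,0,0],"claw": 0}])

```text
clock: 22.03
tcp_pos: [0.5402, 0.1802, 0.0777]
orientation: [-0.377, -3.118, 0.003]
contact_force: [0.0, -0.7, -1.0]
grip_width: 0.0191
gripper_force: 39.4
```

```bash
python3 go.py .6255 .2815 .03 76.4
```

```text
t 22.03 tcp [0.5402 0.1802 0.0777] psi 76.23 tilt 0.12 w 0.0191 F [ 0.  -0.7 -1. ] grip 39.4
offset [-0.392  0.792  0.316] wz -0.001
```

drive_tool(rows=[{"offset": [-0.1,0.2,0],"rotation": [0,0,0],"claw": 0},{"offset": [-0.2,0.4,0],"rotation": [0,0,0],"claw": 0},{"offset": [-0.3,0.6,0],"rotation": [0,0,0],"claw": 0},{"offset": [-0.39,0.79,0.1],"rotation": [0,0,0],"claw": 0},{"offset": [-0.39,0.79,0.2],"rotation": [0,0,0],"claw": 0},{"offset": [-0.39,0.79,0.32],"rotation": [0,0,0],"claw": 0},{"offset": [-0.39,0.79,0.32],"rotation": [0,0,0],"claw": 0},{"offset": [-0.39,0.79,0.32],"rotation": [0,0,0],"claw": 0},{"offset": [-0.39,0.79,0.32],"rotation": [0,0,0],"claw": 0},{"offset": [-0.39,0.79,0.32],"rotation": [0,0,0],"claw": 0}])

```text
clock: 22.87
tcp_pos: [0.626, 0.2837, 0.0315]
orientation: [0.374, 3.118, 0.001]
contact_force: [0.2, -0.7, -0.0]
grip_width: 0.0188
gripper_force: 39.5
```

```bash
python3 go.py .6255 .2815 .0085 76.4
```

```text
t 22.87 tcp [0.626  0.2837 0.0315] psi 76.31 tilt 0.1 w 0.0188 F [ 0.2 -0.7 -0. ] grip 39.5
offset [-0.    -0.015  0.153] wz -0.001
```

drive_tool(rows=[{"offset": [0,-0.014,0.06],"rotation": [0,0,0],"claw": 0},{"offset": [0,-0.014,0.1],"rotation": [0,0,0],"claw": 0},{"offset": [0,-0.014,0.12],"rotation": [0,0,0],"claw": 0},{"offset": [0,-0.014,0.13],"rotation": [0,0,0],"claw": 0},{"offset": [0,-0.014,0.14],"rotation": [0,0,0],"claw": 0},{"offset": [0,-0.014,0.15],"rotation": [0,0,0],"claw": 0},{"offset": [0,-0.014,0.155],"rotation": [0,0,0],"claw": 0},{"offset": [0,-0.014,0.16],"rotation": [0,0,0],"claw": 0},{"offset": [0,-0.014,0.16],"rotation": [0,0,0],"claw": 0}])

```text
clock: 23.62
tcp_pos: [0.6246, 0.2823, 0.0078]
orientation: [0.373, 3.119, -0.001]
contact_force: [-4.7, -3.5, 11.4]
grip_width: 0.019
gripper_force: 41.1
```

```bash
python3 go.py .6255 .2815 .0075 76.4
```

```text
t 23.62 tcp [0.6246 0.2823 0.0078] psi 76.38 tilt 0.06 w 0.019 F [-4.7 -3.5 11.4] grip 41.1
offset [-0.007 -0.004  0.002] wz -0.0
```

drive_tool(rows=[{"offset": [0,0,0],"rotation": [0,0,0],"claw": 0.6},{"offset": [0,0,0],"rotation": [0,0,0],"claw": 0.6},{"offset": [0,0,0],"rotation": [0,0,0],"claw": 0.6},{"offset": [0,0,0],"rotation": [0,0,0],"claw": 0.6},{"offset": [0,0,-0.1],"rotation": [0,0,0],"claw": 0.6},{"offset": [0,0,-0.3],"rotation": [0,0,0],"claw": 0.6},{"offset": [0,0,-0.5],"rotation": [0,0,0],"claw": 0.6},{"offset": [0.2,0,-0.7],"rotation": [0,0,0],"claw": 0.6},{"offset": [0.4,-0.2,-0.9],"rotation": [0,0,0],"claw": 0.6},{"offset": [0.6,-0.4,-1],"rotation": [0,0,0],"claw": 0.6},{"offset": [0.8,-0.6,-1],"rotation": [0,0,0],"claw": 0.6},{"offset": [1,-0.8,-1],"rotation": [0,0,0],"claw": 0.6},{"offset": [1,-0.8,-1],"rotation": [0,0,0],"claw": 0.6},{"offset": [1,-0.8,-1],"rotation": [0,0,0],"claw": 0.6},{"offset": [1,-0.8,-1],"rotation": [0,0,0],"claw": 0.6}])

```text
clock: 24.87
tcp_pos: [0.451, 0.2007, 0.1572]
orientation: [0.373, 3.117, -0.0]
contact_force: [0.6, 0.3, 0.6]
grip_width: 0.0514
gripper_force: 0.0
```

```bash
python3 - <<'E'
from bench import *;from fit import *
t=grab_frame("top");s=grab_frame("scene");np.savez("end.npz",t=t["frame"],s=s["frame"])
A=cv2.resize(s["frame"][140:400,180:500],(400,325),interpolation=cv2.INTER_CUBIC);B=cv2.resize(s["frame"][295:375,325:425],(400,325),interpolation=cv2.INTER_CUBIC)
C=cv2.resize(t["frame"][185:260,60:560],(800,120),interpolation=cv2.INTER_CUBIC)
cv2.imwrite('pics/end.png',np.vstack([np.hstack([A,B]),C])[:,:,::-1])
# silver top of the shoe, scene view
S=np.load("scene0.npz")
def ax(im,x,y,z,n):
    h=cv2.cvtColor(np.ascontiguousarray(im),cv2.COLOR_RGB2HSV)[y-n:y+n,x-n:x+n]; w=((h[...,2]>150)&(h[...,1]<45)).astype(np.uint8)
    k,l,st,c=cv2.connectedComponentsWithStats(w); i=1+st[1:,4].argmax(); p=np.argwhere(l==i)[:,::-1]+[x-n,y-n]
    q=np.array([back(S,*a,z)[:2] for a in p])*1000; r=cv2.minAreaRect(q.astype(np.float32)); return np.round(r[0],1),np.round(r[1],1),round(r[2],1)
print(ax(S["frame"],335,199,.016,30),ax(s["frame"],371,332,.02,30))
E
python3 go.py
```

```text
(array([441.9, -95.4]), array([23.3, 78.9]), 70.3) (array([623.8, 281.9]), array([24.3, 79. ]), 76.3)
t 24.97 tcp [0.452  0.2018 0.1568] psi 76.36 tilt 0.13 w 0.0511 F [ 0.3 -0.5 -0.6] grip 0.0
```

View pics/end.png

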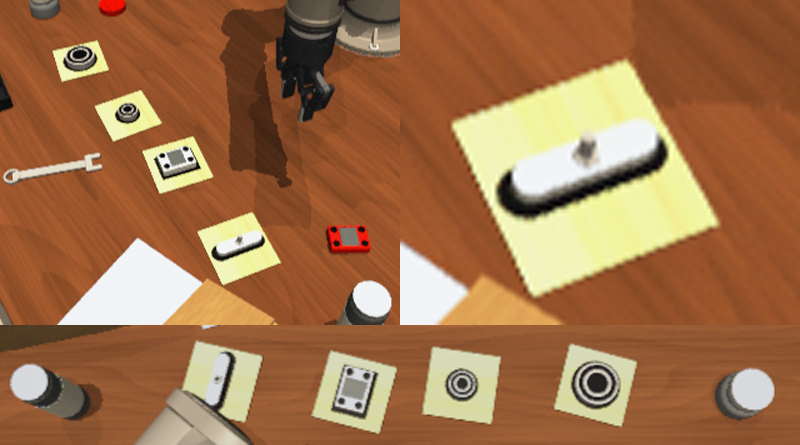

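All four parts lie on their pads and both bystanders are standing. The brake shoe at crop (583,165) needs a finer check, so I'm moving the arm clear of the top view.

drive_tool(rows=[{"offset": [0,-0.25,0],"rotation": [0,0,0],"claw": 0.6},{"offset": [0,-0.5,0],"rotation": [0,0,0],"claw": 0.6},{"offset": [0,-0.75,0],"rotation": [0,0,0],"claw": 0.6},{"offset": [0,-1,0],"rotation": [0,0,0],"claw": 0.6},{"offset": [0,-1,0],"rotation": [0,0,0],"claw": 0.6},{"offset": [0,-1,0],"rotation": [0,0,0],"claw": 0.6},{"offset": [0,-1,0],"rotation": [0,0,0],"claw": 0.6}])

```text
clock: 25.55
tcp_pos: [0.4167, 0.0562, 0.1564]
orientation: [0.373, 3.118, 0.003]
contact_force: [0.5, 0.6, 0.9]
grip_width: 0.0513
gripper_force: 0.0
```

```bash
cat > shoe.py <<'E'
from bench import *;import fit as F;from fit import *
t=grab_frame("top");s=grab_frame("scene");T=np.load("top0.npz");S=np.load("scene0.npz")
F.M["brake_shoe"]=[bar(.084,.02,.007,.016),cyl(.013,.016,.02),cyl(.007,.016,.035)]
def bright(f,kind,x,y):
    h=cv2.cvtColor(np.ascontiguousarray(f["frame"]),cv2.COLOR_RGB2HSV); w=((h[...,2]>110)&(h[...,1]<60)).astype(np.uint8)
    w=cv2.morphologyEx(w,cv2.MORPH_CLOSE,np.ones((3,3)))
    n,l,st,c=cv2.connectedComponentsWithStats(w); q=l[y-3:y+4,x-3:x+4]; i=np.bincount(q[q>0]).argmax(); return (l==i).astype(np.uint8)
F.mask=bright
for n,f0,f1,a,b,pad in(("top",T,t,(357,295),(198,218),(627,282.2)),("scene",S,s,(335,199),(371,333),(623.9,280.7))):
    r0=fit(f0,"brake_shoe",*a);r1=fit(f1,"brake_shoe",*b,z=.004)
    for r in(r0,r1): print(n,(r[0][:2]*1000).round(1),np.degrees(r[0][2]).round(1)%180,round(float(r[1]),1),r[2])
    print(" err vs pad",(r1[0][:2]*1000-pad).round(1))
E
python3 shoe.py
```

```text
top [443.6 -95.6] 160.2 15.5 321
top [632.3 284.5] 166.7 591.2 920
 err vs pad [5.3 2.3]
scene [438.9 -97.8] 159.9 22.0 209
scene [622.6 281.4] 165.8 27.0 396
 err vs pad [-1.3  0.7]
```

The brake shoe is within 1.5 mm and 0.6° of its outline in the scene view. The top fit is no use here because the pale pad got into its mask. All four are placed, so I'm handing in.

```bash
python3 -c "
from bench import *
print(hand_in())"
```

```text
the job is handed in; nothing more can be done
None
```

I put all four parts on their own pads, in the order listed, and handed the job in at about 26 s; each measured within roughly 1.5 mm of centre, and the spray can and grease jar are still standing.

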